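# Weigh the herb canister on the spring scale

## Task

Weigh the steel herb canister: lift it by its black grip, hang its bail on the hook of the spring scale, and let it down at about 2 cm a second until the scale carries its whole weight, and only then open the gripper, so that the hook never darts or bounces (it may not move faster than 5 cm a second). Do not press hard on the scale, leave the jar, flask and spoon where they are, and leave the canister hanging still and free.

Things in the scene. Friction and masses are not known exactly. Their poses are not given: they have to be found in the camera images.
- can_grip (a point): Centre of the upright black plastic grip block on top of the canister's bail: 26 x 16 x 46 mm (own x, y, z), to be pinched across its 16 mm (own y). It spans 137 to 183 mm above the canister's underside, its centre 160 mm above it. The sloping bail rods leave its foot along +-y, so keep fingertips 5 mm clear of its foot. z is up; alike after a half turn.
- can_bar (a point): Middle of the underside of the bail's level crossbar (8 mm round steel rod along own y, 20 mm long), 29 mm below can_grip, 131 mm above the canister's underside; same axes. It must rest in the hook. The opening below it is 65 mm high down to the lid and 76 mm wide along y; own x is the direction of passage through it.
- can: The canister: a closed perforated steel drum 88 mm across and 66 mm tall on the counter, with a rigid bail: rods at y = +-42 mm rise to 113 mm, then slope to the crossbar at the top, on which the grip stands; 183 mm tall over all. Contents vary: mass unknown, 0.25 to 0.95 kg. Origin at the centre of its underside, z up.
- hook_seat (a point): Bottom of the hook's dip, on top of its 8 mm round rod, 250 mm above the counter when empty; moves down with the hook. Own x points to the column, 130 mm on. The dip is level over 20 mm along x; towards the free tip (-x) it rises 18 mm within 28 mm, towards the column it rises 16 mm within 24 mm, then runs level. Underside of the rod is 8 mm below this point.
- hook (a joint): How far the sprung hook and its pointer have gone down from empty rest, m, 0 to 0.10. Spring 110 N/m after a preload of 0.33 N: it settles at (weight - 0.33 N) / (110 N/m), 19 to 82 mm. Lightly damped: let go too early or too late, it bounces.
- scale: The fixed spring scale: dark steel foot plate 200 x 120 x 12 mm (40 mm behind the column to 160 mm in front, under the hook), steel column 16 mm thick with a crossbeam on top, 290 mm tall, white graduated strip on its +y side, sprung hook pointing along own -x. Origin at the column's foot on the counter.
- jar: Bystander: glass jar with black lid, 72 mm across, 105 mm tall; origin at the centre of its underside.
- flask: Bystander: conical glass flask, 80 mm across, 104 mm tall; origin at the centre of its underside.
- spoon: Bystander: spoon lying on the counter.
There are look-alikes about, which are no part of the job. Of the things like the can, leave any that is purple; of the rest the smaller one is meant.

How it is judged:
By the outcome, as a careful person would: the job done as asked, in the order asked, and still so for the second after the job is handed in, with the robot touching nothing.
It also fails if it takes over 67 s, if anything falls off the work surface, if the arm or the gripper's body presses on something with over 40 N, if the wrist force passes 120 N, or if a joint passes its speed limit or range.

## Robot

A 7-joint arm with a two-finger parallel gripper is mounted at the origin on the work surface. World frame = base frame: x ahead of the robot, y to its left, z up, the work surface at z = 0. Lengths are in m, angles in rad, forces in N, time in s.
With the tool pointing down it reaches from about 0.4 to 0.85 m from the base axis. Payload 10.4 kg.
Tool frame: the origin (TCP) lies on the centre line of the jaws, within the pads' length; the fingertips stand r.finger_overhang ahead of it and the grasp point (between the pads) lies 5 mm behind it (r.finger_overhang is the distance from the TCP to the fingertips, in m); z points along the fingers, y is the line along which they close (so a half turn about z gives the same grasp; the last joint's range is limited). The gripper opens to 87 mm and grips with 3 to 60 N. Pads are 19 mm wide; open, the fingers measure 117 mm over their backs; the gripper's body (75 mm by 190 mm) begins 51 mm behind the grasp point.
Start: joints at [1.163, 0.332, -0.065, 1.46, 0.022, 1.35, -0.088], TCP at [0.235, -0.579, 0.237] pointing down, gripper open.
Joint ranges: [-2.6, 2.6], [-0.5, 2.12], [-1.47, 1.34], [0.16, 2.42], [-1.27, 4.41], [0.06, 2.06], [-2.6, 2.6]. Speed limits (rad/s): [2.22, 2.22, 2.79, 2.79, 3.14, 3.14, 3.14].

## Interface

Orientations are given as a unit quaternion [x, y, z, w].
In Python, from bench import read_state, viewer, r gives the robot as it stands.
- The arm moves only by the tool carry_out, never from a script. Its argument "moves" is a list of rows, each a list of 6 numbers: the shift along the tool's x, y, z in units of 40 mm (1.0 is 40 mm), then the turn, a rotation vector about the tool's x, y, z in units of 8 degrees (1.0 is 8 degrees). A call has 1 to 20 rows; each row shifts and turns the commanded pose from where the row before left it, along the tool's axes as they then stand; what a row does not reach is not made up. A row lasts 1/8 s, in which the tool goes at most 62.5 mm and 10.7 degrees, less where a joint would pass 70% of its speed; a pose out of reach is approached as far as the arm can. A call is refused whole if a number of a shift passes 1 or a number of a turn 1, either way. A call with a gripper value outside its range is refused whole. "fingers" is the finger opening in mm, from 0 to 87, set as the call begins (left out, the last holds). The fingers move at their own pace and stop on an object; "force" is the grip in N (left out, the last holds). Time passes only in rows, so rows that do not move let the fingers close. It gives the time, the measured TCP pose, the force, the opening and the grip force at its end, in the units of the state.
- read_state(): the state, without advancing time (a new reading comes with each control period).
- viewer.camera(name): name is "scene" or "top" or "wrist"; returns a dict with "pixels" (384x512x3 uint8, red, green, blue), "range_z" (384x512 float32, m along the optical axis (not along the pixel's ray), 0 where there is no reading), "fx", "fy", "cx", "cy" (pixels), "xyz" and "orientation" of the camera in the world. Camera axes: x right, y down, z forward; pixel columns grow to the right and rows downward; lengths in m; the calibration is good to about 2 mm. A picture is of the moment at which its call begins.
- r.close_job(): hands the job in; it is judged then, once.
The state is a dict: "time": time; "joint_positions": joint angles; "joint_vel": joint speeds; "joint_torque": joint torques, N m; "ee_pos": TCP position; "eef_rot": TCP orientation; "ft_force": force on the tool from outside, world axes, zero at the start; "torque": the same for the moment, N m; "width": finger opening in m; "grip_force": force on a finger pad.
Only numpy, scipy, OpenCV 4.12 (cv2) and the standard library are available. Lean on these libraries where they do the work, as an engineer would, in place of code of your own. Each camera call takes 0.05 s, during which the arm holds its last target. There are 200 camera calls.

## Working session

There is one attempt and no reset: what is moved stays moved. The work goes in short steps, Python scripts to look and compute and a tool call to move; the robot and the scene stay as the last step left them, time stands still between calls to the robot, and variables do not carry over. Pictures are saved under pics/ and viewed, at most 10 in all, crops included, and the job is handed in when it is done.

Besides the shell and the picture viewer there is one more tool, called after "Call:" in YAML: its name, and indented under it one key for each argument. carry_out: Moves the arm, as the interface text tells. Its arguments: {"type":"object","properties":{"moves":{"type":"array","items":{"type":"array","items":{"type":"number"}}},"fingers":{"type":"number"},"force":{"type":"number"}},"required":["moves"]}

```bash
mkdir -p pics; cat > h.py <<'E'
import numpy as np, cv2
from scipy.spatial.transform import Rotation as R
from bench import read_state, viewer, r
def cam(n):
    c=viewer.camera(n); c['R']=R.from_quat(c['orientation']).as_matrix(); c['t']=np.array(c['xyz']); return c
def cloud(c):
    z=c['range_z']; v,u=np.mgrid[:z.shape[0],:z.shape[1]]
    p=np.stack([(u-c['cx'])/c['fx']*z,(v-c['cy'])/c['fy']*z,z],-1)
    return p@c['R'].T+c['t']
def save(c,n,box=None,k=1):
    im=c['pixels'][:,:,::-1]
    if box: im=im[box[1]:box[3],box[0]:box[2]]
    cv2.imwrite('pics/'+n,cv2.resize(im,None,fx=k,fy=k,interpolation=cv2.INTER_CUBIC))
E
python3 - <<'E'
from h import *
a=cam('scene');b=cam('top')
np.savez('s.npz',p=a['pixels'],c=cloud(a));np.savez('t.npz',p=b['pixels'],c=cloud(b))
im=np.vstack([a['pixels'],b['pixels']])[:,:,::-1]
cv2.imwrite('pics/a.png',cv2.resize(a['pixels'][:,:,::-1],(800,600)));cv2.imwrite('pics/b.png',cv2.resize(b['pixels'][:,:,::-1],(800,600)))
s=read_state();print(s,r.finger_overhang);print(a['t'],b['t'])
E
```

```text
{'time': 0.1, 'joint_positions': array([ 1.16338741,  0.33279828, -0.06465504,  1.46086589,  0.02157497,
        1.34985854, -0.0885689 ]), 'joint_vel': array([-0.0010265 , -0.00014179, -0.00105124, -0.0023326 , -0.0010655 ,
       -0.0003279 ,  0.00016678]), 'joint_torque': array([ 2.10465158e-03, -6.24544859e+01,  2.48857430e-02, -3.90714705e+01,
       -6.15402753e-02,  3.65706068e-02,  6.07651896e-05]), 'ee_pos': array([ 0.23447501, -0.57900572,  0.23583576]), 'eef_rot': array([ 9.81556427e-01,  1.91171645e-01, -1.40210243e-04, -6.01942285e-04]), 'ft_force': array([-0.13633342, -0.14456431,  0.08983751]), 'torque': array([ 0.0260873 , -0.03253763,  0.02537361]), 'grip_force': 0.0, 'width': 0.08713726114035075} 0.014
[ 1.03673484 -0.4594522   1.06034472] [0.36319048 0.02336944 1.25309156]
```

View pics/a.png

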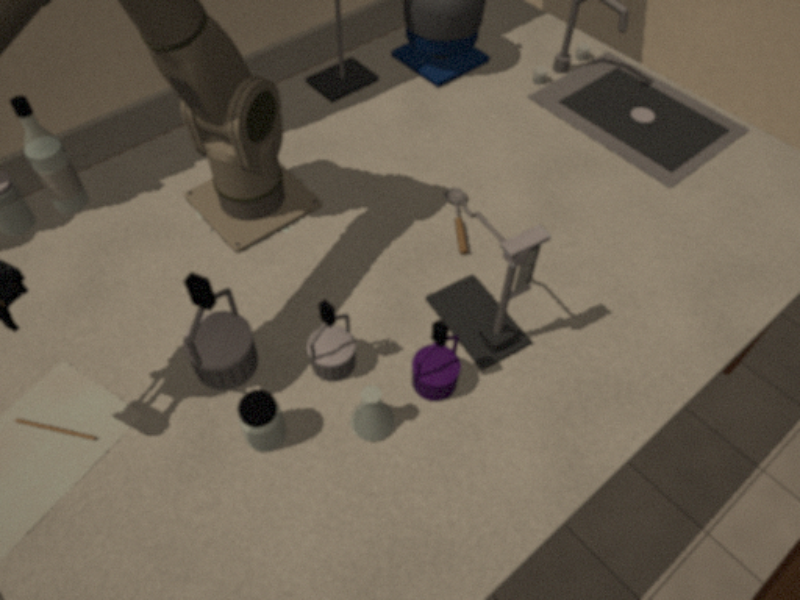

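View pics/b.png

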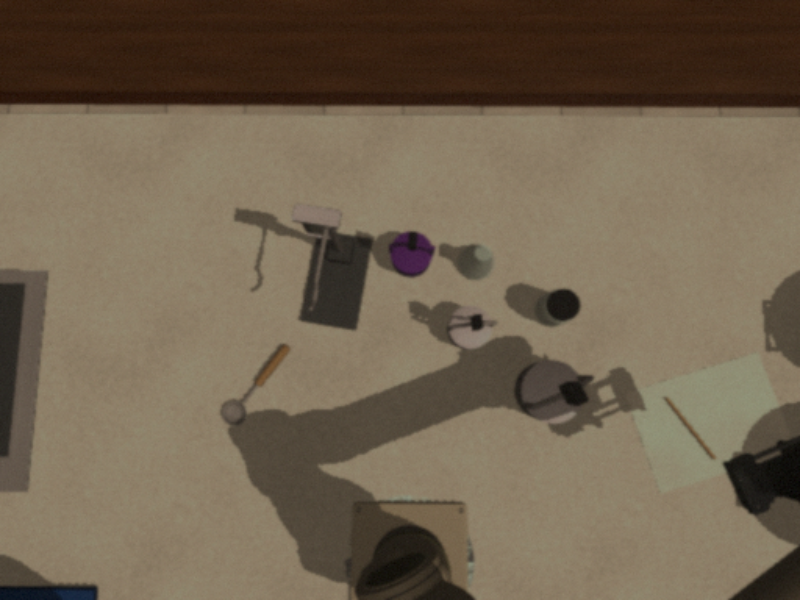

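The scene image (800 px wide) shows three canisters: a large grey one at (222,345), a small steel one at (332,345) and a purple one at (436,370). Purple is excluded, and the small steel one is the smaller of the rest, so it is the target. The hook is at (480,220) and the column at (505,300). I'll confirm with a crop and measure.

```bash
python3 - <<'E'
from h import *
a=np.load('s.npz');b=np.load('t.npz')
S=lambda u,v:(int(u*.64),int(v*.64))
cv2.imwrite('pics/c.png',np.hstack([cv2.resize(a['p'][180:260,185:245,::-1],(390,520),interpolation=3),cv2.resize(b['p'][120:230,150:232,::-1],(390,520),interpolation=3)]))
for n,d,(u0,v0,u1,v1) in [('scene',a,(285,295,385,385)),('top',b,(435,300,505,355)),('big',b,(505,350,600,430)),('purple',b,(380,225,440,280))]:
    (x0,y0),(x1,y1)=S(u0,v0),S(u1,v1)
    c=d['c'][y0:y1,x0:x1].reshape(-1,3);p=d['p'][y0:y1,x0:x1].reshape(-1,3).astype(int)
    g=c[(c[:,2]>.145)&(c[:,2]<.3)]; l=c[(abs(c[:,2]-.066)<.008)]
    print(n,'top',c[:,2].max(),'grip n',len(g),g.mean(0) if len(g) else 0, g.min(0) if len(g) else 0,g.max(0) if len(g) else 0,'lid',len(l),(l.min(0)+l.max(0))/2,np.ptp(l,axis=0))
    if len(l)>20:
        k=cv2.minEnclosingCircle(l[:,:2].astype(np.float32)*1000);print(k)
    rod=c[(c[:,2]>.085)&(c[:,2]<.135)];
    if len(rod)>5:
        m=rod.mean(0);w=np.linalg.svd(rod[:,:2]-m[:2])[2][0];print('rod',len(rod),m,w)
# scale
for n,d,(u0,v0,u1,v1) in [('scene',a,(440,180,560,370)),('top',b,(290,195,380,335))]:
    (x0,y0),(x1,y1)=S(u0,v0),S(u1,v1)
    c=d['c'][y0:y1,x0:x1].reshape(-1,3)
    for lo,hi in [(.006,.018),(.215,.245),(.245,.275),(.278,.31)]:
        q=c[(c[:,2]>lo)&(c[:,2]<hi)]
        if len(q)>3:
            print(n,lo,len(q),q.mean(0),cv2.minAreaRect(q[:,:2].astype(np.float32)*1000))
            if .2<lo<.27: print(np.round(q[np.argsort(q[:,0])][::max(1,len(q)//14)],3).tolist())
E
```

```text
scene top 1.06034471885281 grip n 126 [ 0.47195218 -0.12122896  0.17021101] [ 0.45503177 -0.12860209  0.14508721] [ 0.48270038 -0.1099267   0.18631741] lid 587 [ 0.46913047 -0.11957191  0.06549483] [0.0881876  0.08939648 0.01445749]
((469.70989990234375, -119.41465759277344), 44.966339111328125)
rod 92 [ 0.4704217  -0.12578642  0.11645885] [-0.09273423  0.9956909 ]
top top 1.253091555588309 grip n 70 [ 0.46646502 -0.11864477  0.17724562] [ 0.4537552  -0.12739927  0.14645709] [ 0.47971886 -0.11128594  0.1859522 ] lid 478 [ 0.46579207 -0.11958787  0.06568612] [0.08515631 0.08518266 0.01360898]
((467.3269958496094, -120.52996826171875), 44.11862564086914)
rod 59 [ 0.46672009 -0.11648886  0.12077507] [ 0.1041168  -0.99456508]
big top 1.253091555588309 grip n 337 [ 0.33887231 -0.26857176  0.21546349] [ 0.31112487 -0.32926896  0.14678241] [ 0.37092206 -0.21739663  0.25863985] lid 10 [ 0.33725698 -0.2242918   0.06201572] [0.0672701  0.01259008 0.00738321]
rod 988 [ 0.34214995 -0.2688057   0.09123457] [-0.9991242   0.04184295]
purple top 1.253091555588309 grip n 62 [ 0.6173383  -0.00154772  
[... 2164 characters left out ...]
0.637, 0.195, 0.222], [0.637, 0.192, 0.221], [0.638, 0.199, 0.216]]
top 0.245 178 [0.55340792 0.15871423 0.26225369] ((550.3262329101562, 164.0876007080078), (25.22679328918457, 147.14471435546875), 76.51963806152344)
[[0.477, 0.17, 0.268], [0.488, 0.172, 0.26], [0.498, 0.168, 0.247], [0.509, 0.169, 0.247], [0.519, 0.163, 0.252], [0.528, 0.162, 0.262], [0.538, 0.159, 0.266], [0.549, 0.159, 0.266], [0.56, 0.157, 0.266], [0.57, 0.154, 0.268], [0.582, 0.152, 0.266], [0.593, 0.152, 0.265], [0.603, 0.15, 0.265], [0.614, 0.153, 0.266], [0.617, 0.15, 0.265]]
top 0.278 362 [0.63301905 0.16194851 0.28962117] ((634.1670532226562, 162.19921875), (80.07508850097656, 30.25906753540039), 80.5370864868164)
```

View pics/c.png

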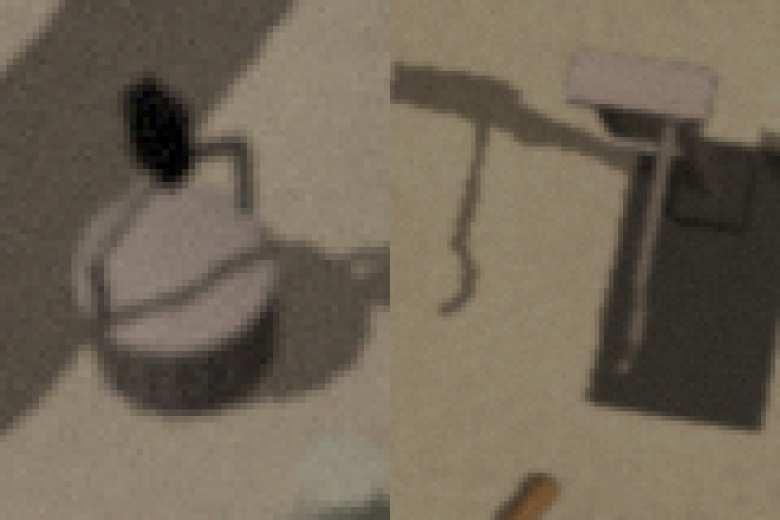

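The crop confirms it: plain steel drum, black grip at scene px (150,130) of the left panel. The right panel shows the hook rod, its tip at (625,370), running to the crossbeam. Grip is at about (0.468,-0.119) with yaw about +5.6°, and the hook seat at about (0.504,0.168) with yaw about -9°. I'm moving above the grip.

Call:
carry_out:
  moves:
    - [0,0,-0.87,0,0,0.68]
    - [0,0,-0.87,0,0,0.68]
    - [0,0,-0.87,0,0,0.68]
    - [0.63,-0.99,0,0,0,0]
    - [0.63,-0.99,0,0,0,0]
    - [0.63,-0.99,0,0,0,0]
    - [0.63,-0.99,0,0,0,0]
    - [0.63,-0.99,0,0,0,0]
    - [0.63,-0.99,0,0,0,0]
    - [0.63,-0.99,0,0,0,0]
    - [0.63,-0.99,0,0,0,0]
    - [0.63,-0.99,0,0,0,0]
    - [0.63,-0.99,0,0,0,0]
    - [0.63,-0.99,0,0,0,0]
    - [0,0,0,0,0,0]
    - [0,0,0,0,0,0]
  fingers: 60

```text
time: 2.1
ee_pos: [0.4666, -0.1189, 0.3407]
eef_rot: [0.999, 0.05, -0.0, 0.0]
ft_force: [-0.0, -1.4, -0.2]
width: 0.0604
grip_force: 0.0
```

```bash
python3 - <<'E'
from h import *
s=read_state();M=R.from_quat(s['eef_rot']).as_matrix();print(s['time'],s['ee_pos'],M.round(4).tolist())
a=cam('wrist');save(a,'d.png',k=1.2);c=cloud(a);np.savez('w.npz',p=a['pixels'],c=c)
c=c.reshape(-1,3)
near=c[np.hypot(c[:,0]-.468,c[:,1]+.119)<.06]
g=near[(near[:,2]>.172)&(near[:,2]<.2)];print(len(g),g.mean(0),cv2.minAreaRect(g[:,:2].astype(np.float32)*1000))
l=near[abs(near[:,2]-.066)<.006];print(cv2.minEnclosingCircle(l[:,:2].astype(np.float32)*1000))
q=near[(near[:,2]>.09)&(near[:,2]<.128)];m=q.mean(0);print(len(q),m,np.linalg.svd(q[:,:2]-m[:2],full_matrices=False)[2][0])
E
```

```text
2.1 [ 0.46663542 -0.1188857   0.34066156] [[0.995, 0.0994, -0.0007], [0.0994, -0.995, -0.0003], [-0.0007, 0.0002, -1.0]]
329 [ 0.46907718 -0.12029544  0.18257281] ((467.92803955078125, -120.48420715332031), (25.91650390625, 15.225295066833496), 5.637913227081299)
((467.9826354980469, -120.43437957763672), 44.382164001464844)
183 [ 0.46898095 -0.12062082  0.11768512] [ 0.09584887 -0.9953959 ]
```

View pics/d.png

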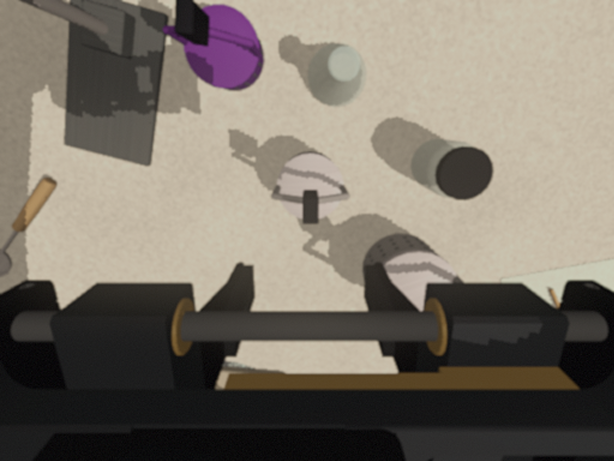

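The wrist view shows the steel canister's grip at (311,205), straight ahead, with the jar and flask well clear. I'm going down to grasp it.

Call:
carry_out:
  moves:
    - [0.03,0.04,0.9,0,0,0]
    - [0,0,0.9,0,0,0]
    - [0,0,0.9,0,0,0]
    - [0,0,0.7,0,0,0]
    - [0,0,0.5,0,0,0]
    - [0,0,0.35,0,0,0]
    - [0,0,0.22,0,0,0]
    - [0,0,0,0,0,0]
    - [0,0,0,0,0,0]

```text
time: 3.28
ee_pos: [0.4687, -0.1199, 0.1628]
eef_rot: [0.999, 0.05, 0.0, 0.0]
ft_force: [0.2, -0.5, 0.0]
width: 0.0606
grip_force: 0.0
```

Call:
carry_out:
  moves:
    - [0,0,0,0,0,0]
    - [0,0,0,0,0,0]
    - [0,0,0,0,0,0]
    - [0,0,0,0,0,0]
    - [0,0,0,0,0,0]
    - [0,0,0,0,0,0]
    - [0,0,0,0,0,0]
    - [0,0,0,0,0,0]
  fingers: 0
  force: 40

```text
time: 4.28
ee_pos: [0.4683, -0.1198, 0.1621]
eef_rot: [0.999, 0.05, 0.0, 0.0]
ft_force: [0.1, -0.3, -0.5]
width: 0.0159
grip_force: 40.0
```

Call:
carry_out:
  moves:
    - [0,0,-0.1,0,0,0]
    - [0,0,-0.2,0,0,0]
    - [0,0,-0.3,0,0,0]
    - [0,0,-0.4,0,0,0]
    - [0,0,0,0,0,0]
    - [0,0,0,0,0,0]
    - [0,0,0,0,0,0]
    - [0,0,0,0,0,0]

```text
time: 5.28
ee_pos: [0.4681, -0.1196, 0.2018]
eef_rot: [0.999, 0.05, -0.0, -0.0]
ft_force: [-0.9, 0.4, -5.3]
width: 0.0159
grip_force: 40.0
```

Weight is about 5.2 N, so the hook should settle about 44 mm down. I'm lifting, turning to the hook's yaw and going to a staging point in front of the hook tip.

Call:
carry_out:
  moves:
    - [0,0,-0.4,0,0,0.2]
    - [0,0,-0.6,0,0,0.4]
    - [0,0,-0.7,0,0,0.5]
    - [0,0,-0.6,0,0,0.4]
    - [0,0,-0.4,0,0,0.26]
    - [0,0,-0.13,0,0,0.1]

```text
time: 6.02
ee_pos: [0.4686, -0.1197, 0.3165]
eef_rot: [0.997, -0.08, 0.001, 0.0]
ft_force: [0.0, -0.2, -6.7]
width: 0.0154
grip_force: 40.0
```

Call:
carry_out:
  moves:
    - [-0.045,-0.15,0,0,0,0]
    - [-0.09,-0.3,0,0,0,0]
    - [-0.135,-0.45,0,0,0,0]
    - [-0.18,-0.6,0,0,0,0]
    - [-0.18,-0.6,0,0,0,0]
    - [-0.18,-0.6,0,0,0,0]
    - [-0.18,-0.6,0,0,0,0]
    - [-0.18,-0.6,0,0,0,0]
    - [-0.18,-0.6,0,0,0,0]
    - [-0.18,-0.6,0,0,0,0]
    - [-0.18,-0.6,0,0,0,0]
    - [-0.18,-0.6,0,0,0,0]
    - [-0.135,-0.45,0,0,0,0]
    - [-0.09,-0.3,0,0,0,0]
    - [-0.045,-0.15,0,0,0,0]
    - [0,0,0,0,0,0]
    - [0,0,0,0,0,0]

```text
time: 8.15
ee_pos: [0.429, 0.1777, 0.3152]
eef_rot: [0.997, -0.08, -0.0, 0.0]
ft_force: [-0.1, 0.1, -5.6]
width: 0.0159
grip_force: 40.0
```

```bash
python3 - <<'E'
from h import *
s=read_state();M=R.from_quat(s['eef_rot']).as_matrix();print(s['time'],s['ee_pos'],M.round(4).tolist())
a=cam('wrist');save(a,'e.png',k=1.2);c=cloud(a).reshape(-1,3)
t=cam('top');ct=cloud(t).reshape(-1,3)
sc=cam('scene');save(sc,'f.png',(220,90,380,250),3.7);cs=cloud(sc).reshape(-1,3)
for n,c in (('wrist',c),('top',ct),('scene',cs)):
    q=c[(c[:,0]>.462)&(c[:,0]<.615)&(abs(c[:,1]-.16)<.02)&(c[:,2]>.237)&(c[:,2]<.28)]
    if len(q)<5: print(n,len(q));continue
    f=np.polyfit(q[:,0],q[:,1],1);print(n,len(q),'y@.504',np.polyval(f,.504),'ang',np.degrees(np.arctan(f[0])))
    for x in np.arange(.464,.56,.006):
        k=q[abs(q[:,0]-x)<.003]
        if len(k): print(round(x,3),len(k),k[:,1].mean().round(4),k[:,2].max().round(4),np.median(k[:,2]).round(4))
    b=c[(abs(c[:,0]-.62)<.08)&(abs(c[:,1]-.16)<.08)&(c[:,2]>.28)&(c[:,2]<.3)]
    if len(b)>9:print('beam',cv2.minAreaRect(b[:,:2].astype(np.float32)*1000))
    p=c[(c[:,0]>.44)&(c[:,0]<.72)&(abs(c[:,1]-.15)<.12)&(abs(c[:,2]-.012)<.004)]
    if len(p)>9:print('plate',len(p),p[:,:2].min(0),p[:,:2].max(0))
E
```

```text
8.15 [0.42901412 0.17768172 0.31524517] [[0.9871, -0.1601, -0.0001], [-0.1601, -0.9871, -0.0004], [0.0, 0.0004, -1.0]]
wrist 1770 y@.504 0.16761751876971495 ang -9.163604020999907
0.476 29 0.1715 0.2684 0.2671
0.482 102 0.1711 0.2687 0.2662
0.488 103 0.1702 0.2655 0.259
0.494 96 0.1693 0.2567 0.2512
0.5 91 0.1684 0.2514 0.2497
0.506 93 0.1674 0.2521 0.2494
0.512 95 0.1663 0.254 0.2503
0.518 103 0.1653 0.2616 0.2564
0.524 115 0.1644 0.2674 0.2633
0.53 121 0.1635 0.2676 0.2655
0.536 118 0.1625 0.2681 0.2654
0.542 122 0.1615 0.268 0.2656
0.548 124 0.1604 0.2677 0.2657
0.554 126 0.1594 0.2675 0.2656
0.56 132 0.1585 0.2678 0.2657
plate 7710 [0.46582001 0.03015949] [0.65639976 0.23062673]
top 156 y@.504 0.1668927631692083 ang -9.050502800969644
0.482 7 0.1703 0.2701 0.2678
0.488 6 0.1695 0.2631 0.259
0.494 7 0.1684 0.2557 0.2522
0.5 8 0.1676 0.2522 0.2508
0.506 7 0.1663 0.2524 0.2501
0.512 6 0.1657 0.2524 0.2499
0.518 9 0.1648 0.2619 0.2578
0.524 6 0.1644 0.2648 0.2613
0.53 9 0.163 0.2695 0.2657
0.536 7 0.1611 0.2675 0.2659
0.542 6 0.1616 0.2675 0.2651
0.548 6 0.1591 0.2673 0.2652
0.554 7 
[... 164 characters left out ...]
[0.47337927 0.03060953] [0.67269549 0.22282752]
scene 132 y@.504 0.16819484767372717 ang -9.579460856399903
0.476 3 0.1733 0.2655 0.2655
0.482 7 0.1725 0.265 0.2648
0.488 12 0.1715 0.2644 0.2581
0.494 9 0.1698 0.2556 0.2504
0.5 5 0.1696 0.2503 0.249
0.506 6 0.1674 0.2519 0.2497
0.512 3 0.1668 0.249 0.2451
0.518 5 0.1636 0.2572 0.2529
0.524 6 0.1643 0.2651 0.2581
0.53 5 0.1632 0.266 0.2639
0.536 5 0.1626 0.2666 0.2644
0.542 7 0.1613 0.2671 0.2647
0.548 6 0.162 0.2659 0.2641
0.554 3 0.1587 0.2668 0.2648
0.56 7 0.1587 0.2677 0.2654
beam ((635.6051635742188, 163.61244201660156), (82.21993255615234, 31.453487396240234), 80.57418823242188)
plate 1583 [0.44108676 0.05940329] [0.68158527 0.23223773]
```

View pics/e.png

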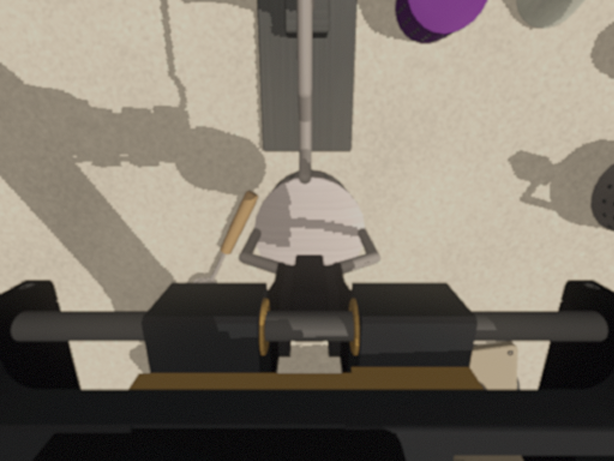

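View pics/f.png

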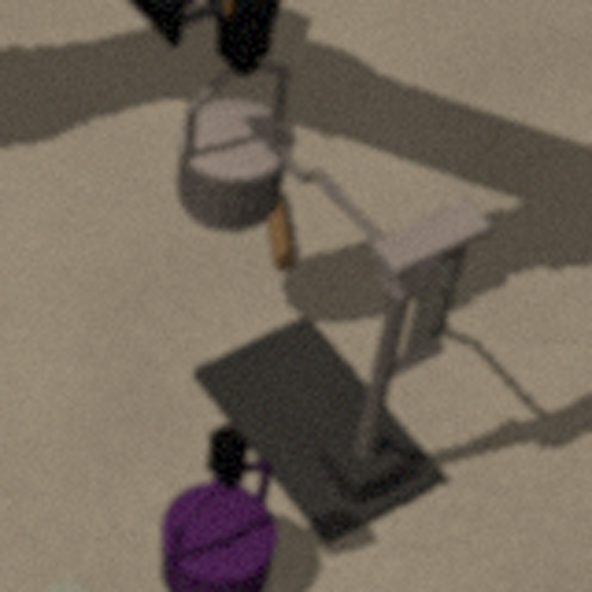

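The wrist view shows the hook tip at (305,175), in line with the bail opening. The scene crop shows the canister upright with its bail just short of the tip. The seat is at (0.504, 0.1675, 0.250) with yaw -9.2°, so I'm threading the bail over the hook.

Call:
carry_out:
  moves:
    - [0.07,0,0,0,0,0]
    - [0.14,-0.01,0,0,0,0]
    - [0.21,-0.01,0,0,0,0]
    - [0.21,-0.01,0,0,0,0]
    - [0.21,-0.01,0,0,0,0]
    - [0.21,-0.01,0,0,0,0]
    - [0.21,0,0,0,0,0]
    - [0.21,0,0,0,0,0]
    - [0.21,0,0,0,0,0]
    - [0.14,0,0,0,0,0]
    - [0.07,0,0,0,0,0]
    - [0,0,0,0,0,0]
    - [0,0,0,0,0,0]
    - [0,0,0,0,0,0]

```text
time: 10.05
ee_pos: [0.5036, 0.1684, 0.3154]
eef_rot: [0.997, -0.08, 0.0, 0.0]
ft_force: [-0.4, -0.2, -5.5]
width: 0.0156
grip_force: 40.0
```

```bash
python3 - <<'E'
from h import *
f=[]
for i in range(6):
    a=cam('scene');f.append(read_state()['ft_force'])
print(np.mean(f,0),np.std(f,0),read_state()['ee_pos'])
save(a,'g.png',(240,90,360,210),4.5)
E
```

```text
[ 0.09905993 -0.05782582 -5.70070651] [0.20980138 0.49467653 0.60086514] [0.50376521 0.16834603 0.31535013]
```

View pics/g.png

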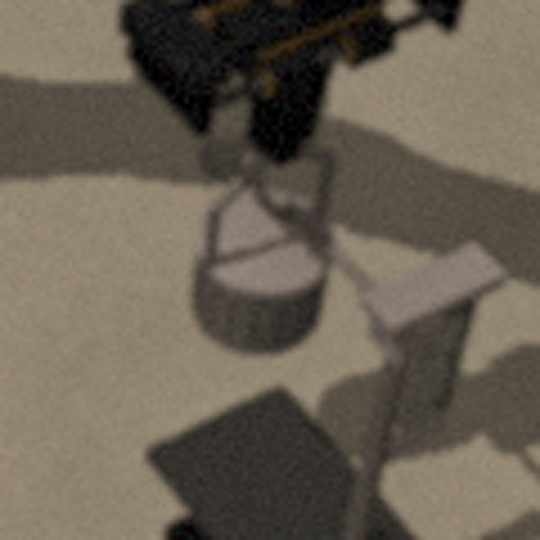

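The scene crop shows the bail over the hook rod at (255,180) with the rod through the opening. I'm lowering at 2 cm/s.

Call:
carry_out:
  moves:
    - [0,0.02,0.06,0,0,0]
    - [0,0,0.1,0,0,0]
    - [0,0,0.12,0,0,0]
    - [0,0,0.12,0,0,0]
    - [0,0,0.1,0,0,0]
    - [0,0,0.07,0,0,0]
    - [0,0,0.06,0,0,0]
    - [0,0,0.06,0,0,0]
    - [0,0,0.06,0,0,0]
    - [0,0,0.06,0,0,0]
    - [0,0,0.06,0,0,0]
    - [0,0,0.06,0,0,0]
    - [0,0,0.06,0,0,0]
    - [0,0,0.06,0,0,0]
    - [0,0,0.06,0,0,0]
    - [0,0,0.06,0,0,0]
    - [0,0,0.05,0,0,0]
    - [0,0,0.03,0,0,0]
    - [0,0,0,0,0,0]
    - [0,0,0,0,0,0]

```text
time: 12.85
ee_pos: [0.5037, 0.1675, 0.2655]
eef_rot: [0.997, -0.08, 0.0, 0.0]
ft_force: [0.4, 0.2, -3.8]
width: 0.0157
grip_force: 40.0
```

```bash
cat > m.py <<'E'
from h import *
f=[];e=[]
for i in range(12):
    a=cam('wrist');s=read_state();f.append(s['ft_force']);e.append(s['ee_pos'])
print(np.mean(f,0).round(2),(np.std(f,0)/12**.5).round(2),np.mean(e,0).round(4),s['time'])
t=cam('top');c=cloud(t).reshape(-1,3)
q=c[(c[:,0]>.565)&(c[:,0]<.61)&(abs(c[:,1]-.154)<.02)&(c[:,2]>.15)&(c[:,2]<.28)]
print('rod',len(q),np.median(q[:,2]) if len(q) else 0)
E
python3 m.py
```

```text
[ 0.49 -0.18 -3.77] [0.1  0.1  0.06] [0.5037 0.1676 0.2654] 13.45
rod 33 0.24963824663722756
```

The hook is carrying load, 16 mm down with 3.8 N left on the arm. About 33 mm remain.

Call:
carry_out:
  moves:
    - [0,0,0.03,0,0,0]
    - [0,0,0.05,0,0,0]
    - [0,0,0.06,0,0,0]
    - [0,0,0.06,0,0,0]
    - [0,0,0.06,0,0,0]
    - [0,0,0.06,0,0,0]
    - [0,0,0.06,0,0,0]
    - [0,0,0.06,0,0,0]
    - [0,0,0.06,0,0,0]
    - [0,0,0.06,0,0,0]
    - [0,0,0.06,0,0,0]
    - [0,0,0.05,0,0,0]
    - [0,0,0.04,0,0,0]
    - [0,0,0.03,0,0,0]
    - [0,0,0.02,0,0,0]
    - [0,0,0,0,0,0]
    - [0,0,0,0,0,0]

```text
time: 15.62
ee_pos: [0.5037, 0.1676, 0.235]
eef_rot: [0.997, -0.08, 0.0, 0.0]
ft_force: [0.4, -1.2, 0.0]
width: 0.0158
grip_force: 40.0
```

```bash
python3 m.py
```

```text
[ 1.31 -0.26 -0.36] [0.18 0.09 0.14] [0.5037 0.1676 0.235 ] 16.225
rod 33 0.21929813955780264
```

Call:
carry_out:
  moves:
    - [0,0,0.02,0,0,0]
    - [0,0,0.02,0,0,0]
    - [0,0,0.015,0,0,0]
    - [0,0,0,0,0,0]
    - [0,0,0,0,0,0]

```text
time: 16.9
ee_pos: [0.5037, 0.1676, 0.2328]
eef_rot: [0.997, -0.08, 0.0, 0.0]
ft_force: [2.1, 0.1, -0.5]
width: 0.0157
grip_force: 40.0
```

```bash
python3 m.py; python3 - <<'E'
from h import *
save(cam('scene'),'i.png',(240,90,360,210),4.5)
E
```

```text
[ 0.99  0.02 -0.06] [0.15 0.13 0.15] [0.5037 0.1675 0.2328] 17.5
rod 31 0.21728410054557656
```

View pics/i.png

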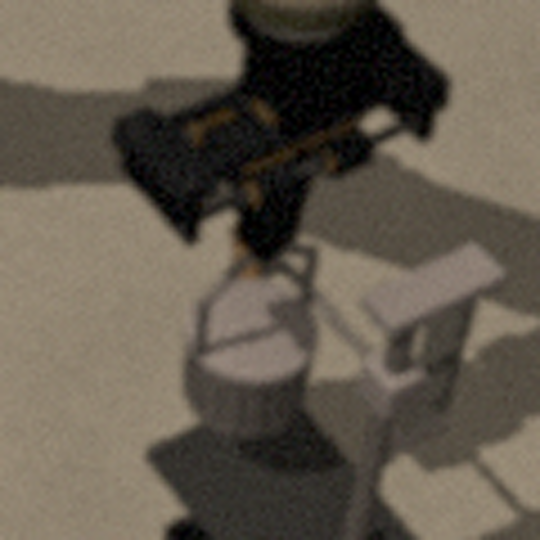

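The scene crop shows the canister hanging from the lowered hook (bail on the rod at (270,260)), clear of the foot plate. The arm's load is about 0 N, so the scale carries all of it. I'm easing the grip first, then opening.

Call:
carry_out:
  moves:
    - [0,0,0,0,0,0]
    - [0,0,0,0,0,0]
    - [0,0,0,0,0,0]
    - [0,0,0,0,0,0]
  force: 5

```text
time: 18.1
ee_pos: [0.5036, 0.1673, 0.2327]
eef_rot: [0.997, -0.08, -0.0, 0.0]
ft_force: [0.9, -3.1, -0.2]
width: 0.016
grip_force: 5.0
```

Call:
carry_out:
  moves:
    - [0,0,0,0,0,0]
    - [0,0,0,0,0,0]
    - [0,0,0,0,0,0]
    - [0,0,0,0,0,0]
    - [0,0,0,0,0,0]
    - [0,0,0,0,0,0]
    - [0,0,0,0,0,0]
    - [0,0,0,0,0,0]
  fingers: 45

```text
time: 19.1
ee_pos: [0.5037, 0.1676, 0.2327]
eef_rot: [0.997, -0.08, 0.0, 0.0]
ft_force: [0.1, 0.3, -0.1]
width: 0.0449
grip_force: 0.0
```

```bash
python3 m.py; python3 - <<'E'
from h import *
c=cam('wrist');save(c,'k.png',k=1.2);print(read_state()['width'])
E
```

```text
[-0.1  -0.03  0.21] [0.13 0.12 0.13] [0.5037 0.1675 0.2327] 19.7
rod 32 0.21638805350763068
0.04510709510292173
```

View pics/k.png

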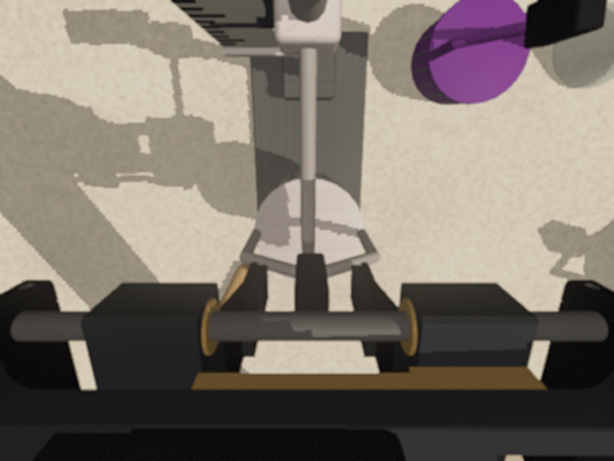

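The wrist view shows the grip at (312,285), free between the fingers, and the bail seated on the rod. The hook moved only about 1 mm on release. I'm retreating straight up.

Call:
carry_out:
  moves:
    - [0,0,-0.15,0,0,0]
    - [0,0,-0.3,0,0,0]
    - [0,0,-0.5,0,0,0]
    - [0,0,-0.7,0,0,0]
    - [0,0,-0.7,0,0,0]
    - [0,0,-0.5,0,0,0]
    - [0,0,-0.2,0,0,0]
    - [0,0,0,0,0,0]
    - [0,0,0,0,0,0]
    - [0,0,0,0,0,0]
    - [0,0,0,0,0,0]
    - [0,0,0,0,0,0]
    - [0,0,0,0,0,0]
    - [0,0,0,0,0,0]
    - [0,0,0,0,0,0]
    - [0,0,0,0,0,0]

```text
time: 21.8
ee_pos: [0.5037, 0.1675, 0.3548]
eef_rot: [0.997, -0.08, 0.0, 0.0]
ft_force: [-0.4, 0.0, -0.4]
width: 0.0453
grip_force: 0.0
```

```bash
python3 m.py; python3 - <<'E'
from h import *
def grip(n):
    c=cloud(cam(n)).reshape(-1,3)
    q=c[(abs(c[:,0]-.504)<.04)&(abs(c[:,1]-.1675)<.03)&(c[:,2]>.236)&(c[:,2]<.27)]
    return len(q),q.mean(0).round(4)
for i in range(4): print(grip('wrist'))
E
```

```text
[-0.09 -0.06  0.06] [0.06 0.1  0.11] [0.5037 0.1676 0.3547] 22.4
rod 29 0.21543349816911284
(458, array([0.5059, 0.1658, 0.2511]))
(460, array([0.5059, 0.1658, 0.2511]))
(461, array([0.5059, 0.1658, 0.2511]))
(459, array([0.5059, 0.1658, 0.2512]))
```

The canister hangs still and the arm is clear.

```bash
python3 -c "
from bench import r
print(r.close_job())"
```

```text
the job is handed in; nothing more can be done
None
```

The small steel canister hangs still and free on the scale hook, about 5 cm down (weight about 5.8 N); I opened the gripper only once the arm's load read about 0 N, kept the jar, flask and spoon out of the arm's path, and handed the job in at about 23 s.

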